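# Open a touch-latch service hatch and reset the controller

## Task

The bench controller has tripped: press the round mark on its light blue touch-latch hatch so that the hatch springs ajar, then push the hatch with a fingertip until it lies fully open and stays there by itself. Then press the green button inside all the way down, and let it come back up. Nothing has to be picked up: do not press the yellow button, and leave the tools and other things lying around where they are.

Things in the scene. Friction and masses are not known exactly. Their poses are not given: they have to be found in the camera images.
- controller: white bench-top controller, 285 x 222 mm in plan, fixed to the table. Origin on the table under the middle of the hatch opening; x points from the hatch's free edge (robot's right) to the hinge (left), y along the hinge, z up. Walls round the hatch 108 mm high, outer faces at x = -95 and y = -111, +111 mm. Rear deck behind the hinge 90 mm high to x = 190 mm, with a flat display 104 mm high
- hatch (a joint): angle of the light blue hatch, rad: 0 latched, flush; pressed in to -0.05 (stop); about 0.45 sprung ajar on its plunger; 1.9 fully open (stop). The latch lets go once the mark is pressed in 4 to 5 mm (2 to 4 N); as the finger rises the hatch follows in about 0.5 s. Free hinge: left below 1.57 it falls back to ajar, past that it falls open. Hatch 153 mm from hinge to free edge, 190 wide, 8 thick, 0.16 kg
- hatch_press (a point): centre of the round grey-white mark, 24 mm across, on the hatch's top face, 20 mm from the free edge and 133 mm from the hinge; moves with the hatch. Its z axis is the hatch's outward normal, its x axis points to the hinge
- hatch_edge (a point): middle of the hatch's free edge, on the underside; moves with the hatch. A steel hook hangs 26 mm down beneath it, within 15 mm of the middle and 8 to 25 mm in from the edge: push the edge at least 35 mm to one side of the middle
- hatch_hinge (a point): middle of the hinge line, 100 mm above the table; fixed to the controller, same axes as controller
- reset_top (a point): centre of the top of the green button, 28 mm across, 77 mm above the table when up, in a grey 44 mm collar on the inner deck (55 mm above the table) under the hatch, hidden while that is shut; 40 to 65 mm to one or other side of the controller's middle, 85 to 105 mm from the hinge. Moves with the button
- reset (a joint): how far the green button is pressed, m: 0 up, 0.006 fully down (5 N); springs back
- test_top (a point): centre of the top of the yellow button, same size and height, in the other button place: not to be pressed
- test (a joint): how far the yellow button is pressed, m: 0 up, 0.006 fully down
- socket_big: steel socket, 30 mm across, 38 mm tall, standing on the controller's rear deck. Origin at the underside; to be left alone
- socket_small: steel socket, 24 mm across, 32 mm tall, standing on the table beyond the controller. Origin at the underside; to be left alone
- screwdriver: orange-handled screwdriver lying on the table along the controller's free-edge side. Origin at the underside; to be left alone
- wrench: steel wrench lying on the table to the robot's right. Origin at the underside; to be left alone
- screw_tray: black divided tray, 110 x 150 x 35 mm, on the table to the left. Origin at the underside; to be left alone
- grease_tin: orange jar, 64 mm across, 70 mm tall, on the table to the left. Origin at the underside; to be left alone
- clamp: orange and black bar clamp, 110 mm long, 16 mm thick, lying to the right. Origin at the underside; to be left alone

How it is judged:
By the outcome, as a careful person would: the job done as asked, in the order asked, and still so for the second after the job is handed in, with the robot touching nothing.
It also fails if it takes over 58 s, if anything falls off the work surface, if the arm or the gripper's body presses on something with over 40 N, if the wrist force passes 120 N, or if a joint passes its speed limit or range.

## Robot

A 7-joint arm with a two-finger parallel gripper is mounted at the origin on the work surface. World frame = base frame: x ahead of the robot, y to its left, z up, the work surface at z = 0. Lengths are in mm, angles in degrees, forces in N, time in s.
With the tool pointing down it reaches from about 400 to 875 mm from the base axis. Payload 19.3 kg.
Tool frame: the origin (TCP) lies on the centre line of the jaws, within the pads' length; the fingertips stand 8 mm ahead of it and the grasp point (between the pads) lies 11 mm behind it; z points along the fingers, y is the line along which they close (so a half turn about z gives the same grasp; the last joint's range is limited). The gripper opens to 85 mm and grips with 20 to 120 N. Pads are 22 mm wide; open, the fingers measure 114 mm over their backs; the gripper's body (76 mm by 85 mm) begins 54 mm behind the grasp point. The pads swing forward as they close: fully open they stand 13 mm farther back than shut.
Start: joints at [71.035, 29.874, -2.08, 91.645, 1.215, 58.505, -6.463], TCP at [161.13, -603.864, 239.291] pointing down, gripper open.
Joint ranges: [-166.77, 166.77], [-17.47, 122.26], [-85.68, 81.53], [9.62, 139.38], [-72.42, 252.41], [9.2, 110.78], [-144.41, 144.41]. Speed limits (degrees/s): [108.29, 108.29, 136.94, 136.94, 172.46, 172.46, 172.46].

## Interface

Orientations are given as a 3x3 rotation matrix whose columns are the frame's x, y, z axes.
In Python, from station import r gives the robot as it stands.
- The arm moves only by the shell command python3 -m pendant 'ROWS' [FORCE]. ROWS is a JSON object of lists of equal length, an entry for each row: "dr": the turn, a rotation vector about the world's x, y, z in degrees, a list of three; "delta_pos": the shift along the world's x, y, z in m, a list of three; "hand": the opening in per cent of the stroke, from 0 (shut) to 100 (fully open). In form: {"dr": [[rx, ry, rz], ...], "delta_pos": [[dx, dy, dz], ...], "hand": [hand, ...]}. A call has exactly 5 rows; each row is the pose to reach, as a shift and turn from the pose commanded when the call began; what a row does not reach only later rows make up. A row lasts 1/8 s, in which the tool goes at most 62.5 mm and 10.7 degrees, less where a joint would pass 70% of its speed; a pose out of reach is approached as far as the arm can. A call with a gripper value outside its range is refused whole. The fingers move at their own pace and stop on an object; FORCE is the grip in N (left out, the last holds). Time passes only in rows, so rows that repeat a pose let the fingers close, or fill a call up. It gives the time, the measured TCP pose, the force, the opening and the grip force at its end, in the units of the state.
- r.read_state(): the state, without advancing time (a new reading comes with each control period).
- r.get_image(name): name is "scene" or "side" or "wrist"; returns (picture, depth): 400x640x3 uint8, red, green, blue; 400x640 float32, mm along the optical axis (not along the pixel's ray), 0 where there is no reading.
- r.camera_params(name): a dict with "K" (3x3 intrinsics, pixels), "origin" and "rotation" of the camera in the world. Camera axes: x right, y down, z forward; pixel columns grow to the right and rows downward; lengths in mm; the calibration is good to about 2 mm. A picture is of the moment at which its call begins: read the wrist's pose just before it. camera_params takes no time and is no camera call; for the wrist camera it gives the pose at the moment of the call.
- r.close_job(): hands the job in; it is judged then, once.
The state is a dict: "t": time; "q": joint angles; "dq": joint speeds; "joint_efforts": joint torques, N m; "tcp_pos": TCP position; "orientation": TCP orientation; "wrist_force": force on the tool from outside, world axes, zero at the start; "wrist_torque": the same for the moment, N m; "grip_width": opening from 0.0 (shut) to 1.0 (fully open); "gripper_force": force on a finger pad.
Only numpy, scipy, OpenCV 4.12 (cv2) and the standard library are available. Lean on these libraries where they do the work, as an engineer would, in place of code of your own. Each camera call takes 0.05 s, during which the arm holds its last target. There are 200 camera calls.

## Working session

There is one attempt and no reset: what is moved stays moved. The work goes in short steps, Python scripts to look and compute and a shell command to move; the robot and the scene stay as the last step left them, time stands still between calls to the robot, and variables do not carry over. Pictures are saved under pics/ and viewed, at most 10 in all, crops included, and the job is handed in when it is done.

```bash
mkdir -p pics; ls; python3 - <<'E'
from station import r
import cv2,numpy as np
for n in("scene","side"):
    im,d=r.get_image(n); np.savez(f"pics/{n}0.npz",im=im,d=d,**r.camera_params(n))
    cv2.imwrite(f"pics/{n}0.png",im[:,:,::-1])
    p=r.camera_params(n);print(n,p["origin"],p["rotation"],p["K"])
s=r.read_state();print(s["t"],s["tcp_pos"],s["orientation"])
E
```

```text
pics
scene [1513.65677471  321.37942779 1233.35299341] [[-0.33516489  0.70933368 -0.62008889]
 [ 0.94215686  0.25389417 -0.2188109 ]
 [ 0.00222702 -0.65755873 -0.7534    ]] [[517.35659911   0.         316.62185533]
 [  0.         517.35659911 191.98781381]
 [  0.           0.           1.        ]]
side [  38.72642252  487.52542605 1001.94511136] [[-0.69172019 -0.55664873  0.46007105]
 [-0.72204753  0.54461479 -0.42666392]
 [-0.01305956 -0.62732521 -0.77864788]] [[457.36464515   0.         322.42158857]
 [  0.         457.36464515 204.84762877]
 [  0.           0.           1.        ]]
0.1 [ 161.03473646 -603.60092288  238.79385228] [[ 9.66192923e-01  2.57819956e-01 -3.26379102e-04]
 [ 2.57820153e-01 -9.66192461e-01  9.47214043e-04]
 [-7.11343452e-05 -9.99338615e-04 -9.99999498e-01]]
```

View pics/scene0.png

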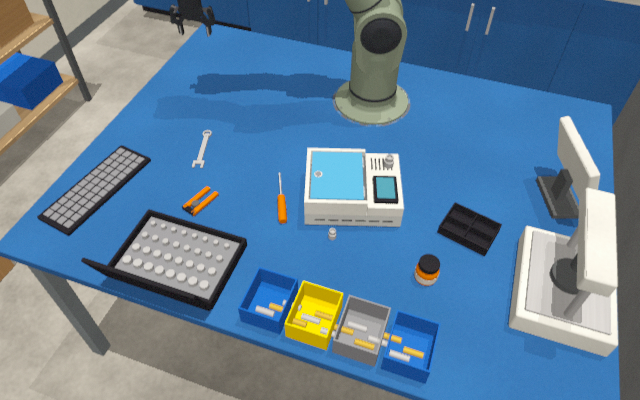

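View pics/side0.png

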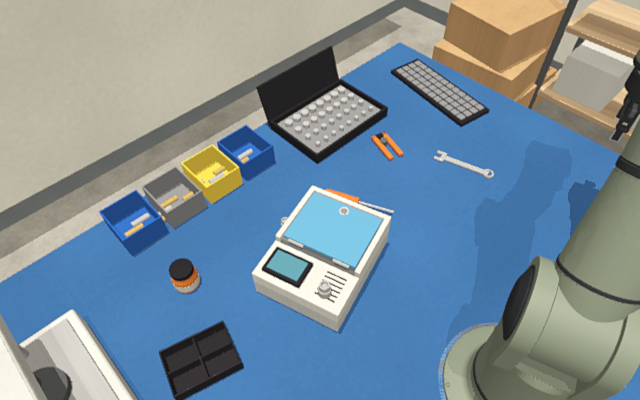

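The scene view shows the shut hatch around (337,175) with its mark near (319,174). The side view puts the mark near (344,211), and the hinge lies towards the display.

```bash
cat > h.py <<'E'
import numpy as np,cv2
def rays(p,uv):
    uv=np.atleast_2d(uv).astype(float)
    d=np.c_[uv,np.ones(len(uv))]@np.linalg.inv(p["K"]).T
    return d@np.asarray(p["rotation"]).T
def onz(p,uv,z):
    d=rays(p,uv);o=np.asarray(p["origin"]);return o+d*((z-o[2])/d[:,2])[:,None]
def tri(ps,uvs):
    A=0;b=0
    for p,uv in zip(ps,uvs):
        d=rays(p,uv)[0];d/=np.linalg.norm(d);M=np.eye(3)-np.outer(d,d);A=A+M;b=b+M@p["origin"]
    return np.linalg.solve(A,b)
def bd(p,D,uv):
    return np.array([np.asarray(p["origin"])+rays(p,(u,v))[0]*D[int(v),int(u)] for u,v in np.atleast_2d(uv)])
def blob(m):
    n,l,s,c=cv2.connectedComponentsWithStats(m.astype(np.uint8)); i=1+np.argmax(s[1:,4]); return l==i,c[i],s[i]
E
python3 - <<'E'
from h import *
ps,mk=[],[]
for n,g in(("scene",(319,174)),("side",(344,211))):
    p=dict(np.load(f"pics/{n}0.npz"));im=p["im"]
    hsv=cv2.cvtColor(im,cv2.COLOR_RGB2HSV);h,s,v=cv2.split(hsv)
    m,c,st=blob((h>92)&(h<106)&(s>70)&(s<170)&(v>150))
    cs,_=cv2.findContours(m.astype(np.uint8),cv2.RETR_EXTERNAL,cv2.CHAIN_APPROX_NONE)
    cn=max(cs,key=cv2.contourArea);q=cv2.approxPolyDP(cv2.convexHull(cn),6,True)[:,0]
    hull=np.zeros(m.shape,np.uint8);cv2.fillPoly(hull,[cn],1)
    hole,hc,hs=blob((hull>0)&~m)
    print(n,st,q.tolist(),"mark",hc,hs);W=onz(p,q,108);print(W.round(1));
    print("edges",[np.linalg.norm(W[i]-W[i-1]).round(1) for i in range(len(W))])
    ps.append(p);mk.append(hc);print("mark z108",onz(p,hc,108),"depth",bd(p,p["d"],hc))
print("tri",tri(ps,mk))
E
```

```text
scene [ 310  152   54   48 2393] [[361, 153], [363, 199], [310, 197], [313, 152]] mark [317.73170732 173.56097561] [314 171   8   6  41]
[[390.5  70.1 108. ]
 [567.8 128.1 108. ]
 [611.8 -16.9 108. ]
 [436.4 -71.1 108. ]]
edges [np.float64(148.5), np.float64(186.6), np.float64(151.5), np.float64(183.5)]
mark z108 [[517.65035183 -26.77176645 108.        ]] depth [[516.18362745 -27.28445576 106.34279917]]
side [    0    44   618   356 85990] [[617, 155], [555, 260], [445, 399], [139, 399], [18, 342], [0, 312], [1, 283], [398, 44]] mark [324.15203313 255.71829819] [  250   185   146   150 13280]
[[ 132.3 -695.5  108. ]
 [  81.5 -268.6  108. ]
 [  71.5  155.9  108. ]
 [ 469.6  568.4  108. ]
 [ 741.8  690.2  108. ]
 [ 836.   692.3  108. ]
 [ 906.6  664.8  108. ]
 [ 902.9 -689.4  108. ]]
edges [np.float64(770.6), np.float64(429.9), np.float64(424.5), np.float64(573.4), np.float64(298.2), np.float64(94.2), np.float64(75.8), np.float64(1354.2)]
mark z108 [[455.46540562  98.93809826 108.        ]] depth [[480.30469443  75.77675926  54.71734179]]
tri [487.77491421  12.72971143  48.63002186]
```

```bash
python3 -m pendant '{"dr":[[0,0,0],[0,0,0],[0,0,0],[0,0,0],[0,0,0]],"delta_pos":[[0.03,0.05,0],[0.06,0.1,0],[0.09,0.15,0],[0.12,0.2,0],[0.15,0.24,0]],"hand":[0,0,0,0,0]}'
python3 - <<'E'
from h import *
ps=[dict(np.load(f"pics/{n}0.npz")) for n in("scene","side")]
p=ps[1];h,s,v=cv2.split(cv2.cvtColor(p["im"],cv2.COLOR_RGB2HSV))
m=((h>92)&(h<106)&(s>70)&(s<170)&(v>150));m[:180]=0;m[280:]=0;m[:,:270]=0;m[:,400:]=0
m,c,st=blob(m);cs,_=cv2.findContours(m.astype(np.uint8),0,1);cn=max(cs,key=cv2.contourArea)
hu=np.zeros(m.shape,np.uint8);cv2.fillPoly(hu,[cn],1);ho,hc,hs=blob((hu>0)&~m)
q=cv2.approxPolyDP(cv2.convexHull(cn),6,True)[:,0]
print(q.tolist(),onz(p,q,108).round(1).tolist(),hc,hs,onz(p,hc,108));print(tri(ps,[(317.73,173.56),hc]))
for (x,y) in((318,174),(319,174)): print(onz(ps[0],(x,y),108))
E
```

```text
t: 0.72
tcp_pos: [311.8, -361.9, 239.3]
orientation: [[0.966, 0.258, -0.0], [0.258, -0.966, 0.0], [-0.0, -0.0, -1.0]]
wrist_force: [0.6, -1.1, 0.7]
grip_width: -0.001
gripper_force: 0.0
[[314, 192], [381, 219], [355, 267], [284, 236]] [[612.7, -16.2, 108.0], [434.7, -73.9, 108.0], [385.2, 69.8, 108.0], [562.1, 129.1, 108.0]] [343.6 210.5] [339 207  10   8  70] [[517.1159089  -27.44688733 108.        ]]
[517.23393914 -27.20752675 107.74144112]
[[519.06905848 -25.4218469  108.        ]]
[[518.06522021 -22.6185502  108.        ]]
```

```bash
python3 -m pendant '{"dr":[[0,0,0],[0,0,0],[0,0,0],[0,0,0],[0,0,0]],"delta_pos":[[0.03,0.05,0],[0.06,0.1,0],[0.09,0.15,0],[0.12,0.2,0],[0.15,0.24,0]],"hand":[0,0,0,0,0]}'
python3 -m pendant '{"dr":[[0,0,0],[0,0,0],[0,0,0],[0,0,0],[0,0,0]],"delta_pos":[[0.03,0.05,-0.02],[0.0555,0.095,-0.06],[0.0555,0.095,-0.1],[0.0555,0.095,-0.118],[0.0555,0.095,-0.118]],"hand":[0,0,0,0,0]}'
```

```text
t: 1.35
tcp_pos: [461.8, -121.8, 239.3]
orientation: [[0.966, 0.259, -0.0], [0.259, -0.966, 0.0], [-0.0, -0.0, -1.0]]
wrist_force: [0.2, -1.4, 0.3]
grip_width: -0.005
gripper_force: 0.0
t: 1.98
tcp_pos: [515.8, -28.7, 120.1]
orientation: [[0.966, 0.258, -0.003], [0.258, -0.966, 0.0], [-0.003, -0.001, -1.0]]
wrist_force: [-0.0, -0.4, 0.5]
grip_width: 0.001
gripper_force: 0.0
```

```bash
python3 -m pendant '{"dr":[[0,0,0],[0,0,0],[0,0,0],[0,0,0],[0,0,0]],"delta_pos":[[0,0,-0.003],[0,0,-0.006],[0,0,-0.009],[0,0,-0.0105],[0,0,-0.0105]],"hand":[0,0,0,0,0]}'
```

```text
t: 2.6
tcp_pos: [516.8, -28.9, 110.9]
orientation: [[0.966, 0.258, 0.0], [0.258, -0.966, -0.0], [0.0, 0.0, -1.0]]
wrist_force: [1.6, -1.5, 2.4]
grip_width: -0.001
gripper_force: 1.3
```

```bash
python3 -m pendant '{"dr":[[0,0,0],[0,0,0],[0,0,0],[0,0,0],[0,0,0]],"delta_pos":[[0,0,-0.001],[0,0,-0.001],[0,0,0.005],[0,0,0.03],[0,0,0.05]],"hand":[0,0,0,0,0]}'
python3 -m pendant '{"dr":[[0,0,0],[0,0,0],[0,0,0],[0,0,0],[0,0,0]],"delta_pos":[[0.005,-0.015,0.04],[0.01,-0.04,0.06],[0.02,-0.08,0.06],[0.04,-0.12,0.06],[0.05,-0.15,0.06]],"hand":[0,0,0,0,0]}'
python3 - <<'E'
from station import r
import cv2,numpy as np
for n in("scene","side"):
    im,d=r.get_image(n); np.savez(f"pics/{n}1.npz",im=im,d=d,**r.camera_params(n))
a=np.load("pics/scene1.npz")["im"][120:260,220:430];b=np.load("pics/side1.npz")["im"][150:350,230:430]
f=lambda x,w:cv2.resize(x[:,:,::-1],w)
cv2.imwrite("pics/ajar.png",np.hstack([f(a,(420,280)),f(b,(280,280))]))
E
```

```text
t: 3.22
tcp_pos: [516.3, -28.6, 161.7]
orientation: [[0.966, 0.258, -0.001], [0.258, -0.966, 0.0], [-0.001, -0.0, -1.0]]
wrist_force: [-0.7, -0.3, 0.2]
grip_width: -0.001
gripper_force: 0.0
t: 3.85
tcp_pos: [566.8, -180.4, 220.9]
orientation: [[0.966, 0.257, -0.0], [0.257, -0.966, 0.0], [-0.0, -0.0, -1.0]]
wrist_force: [-0.1, -0.0, -0.7]
grip_width: -0.0
gripper_force: 0.0
```

View pics/ajar.png

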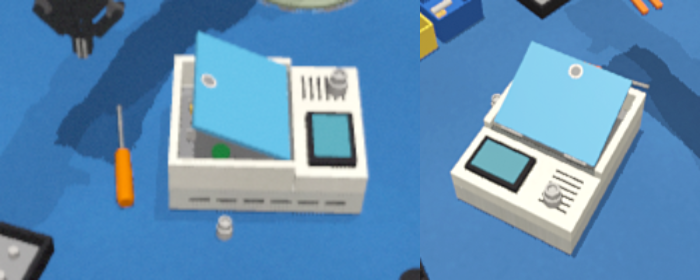

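The hatch is ajar. Green shows at full-scene pixel (330,196), on the side away from the robot. Next I'll compute the push waypoints, pushing the far side 55 mm off the middle.

```bash
cat > way.py <<'E'
import numpy as np
xc=np.array([-.308,.951,0]);yc=np.array([-.951,-.308,0]);H=np.array([476.3,99.5,100])-55*yc
def tcp(X,Z,a):  # tip centre in plane -> TCP
    a=np.radians(a);T=np.array([X,Z])-8*np.array([np.sin(a),-np.cos(a)])
    return H+T[0]*xc+np.array([0,0,T[1]])
def push(th,a,rho=132):
    t=np.radians(th);b=np.radians(a);P=rho*np.array([-np.cos(t),np.sin(t)])-15*np.array([np.cos(b),np.sin(b)])
    return tcp(P[0],P[1],a)
W=[("pre",tcp(-185,35,45),45),("under",tcp(-135,35,45),45)]+[(t,push(t,a),a) for t,a in((30,45),(38,45),(46,45),(54,45),(62,40),(70,35),(78,28),(86,20),(92,15),(98,10),(104,5),(108,5))]
for n,p,a in W: print(n,a,p.round(0))
E
python3 way.py
python3 -m pendant '{"dr":[[8.5,2.8,0],[17,5.5,0],[25.5,8.3,0],[34,11,0],[42.8,13.9,0]],"delta_pos":[[0,0,0],[0,0,0],[0,0,0],[0,0,0],[0,0,0]],"hand":[0,0,0,0,0]}'
```

```text
pre 45 [587. -65. 141.]
under 45 [572. -17. 141.]
30 45 [569.  -8. 161.]
38 45 [566.   2. 176.]
46 45 [562.  14. 190.]
54 45 [558.  27. 202.]
62 40 [553.  42. 213.]
70 35 [548.  57. 222.]
78 28 [542.  74. 229.]
86 20 [537.  92. 234.]
92 15 [532. 105. 236.]
98 10 [528. 119. 236.]
104 5 [524. 132. 235.]
108 5 [521. 140. 232.]
t: 4.58
tcp_pos: [566.6, -178.5, 221.8]
orientation: [[0.961, 0.167, -0.219], [0.273, -0.684, 0.676], [-0.037, -0.71, -0.703]]
wrist_force: [0.0, 0.9, 0.4]
grip_width: 0.001
gripper_force: 0.0
```

```bash
python3 -m pendant '{"dr":[[0,0,0],[0,0,0],[0,0,0],[0,0,0],[0,0,0]],"delta_pos":[[0.01,0.03,-0.04],[0.02,0.06,-0.08],[0.02,0.09,-0.08],[0.02,0.113,-0.08],[0.02,0.113,-0.08]],"hand":[0,0,0,0,0]}'
python3 -m pendant '{"dr":[[0,0,0],[0,0,0],[0,0,0],[0,0,0],[0,0,0]],"delta_pos":[[-0.005,0.016,0],[-0.01,0.032,0],[-0.015,0.048,0],[-0.016,0.052,0.01],[-0.018,0.057,0.02]],"hand":[0,0,0,0,0]}'
python3 - <<'E'
from station import r
import cv2,numpy as np
a=r.get_image("scene")[0][120:260,220:430];b=r.get_image("side")[0][150:350,230:430]
f=lambda x,w:cv2.resize(x[:,:,::-1],w)
cv2.imwrite("pics/under.png",np.hstack([f(a,(420,280)),f(b,(280,280))]))
E
```

```text
t: 5.2
tcp_pos: [586.6, -63.8, 141.8]
orientation: [[0.961, 0.17, -0.22], [0.275, -0.687, 0.672], [-0.037, -0.706, -0.707]]
wrist_force: [0.2, -0.1, -0.4]
grip_width: -0.002
gripper_force: 0.0
t: 5.82
tcp_pos: [568.8, -9.0, 161.6]
orientation: [[0.962, 0.167, -0.218], [0.272, -0.688, 0.672], [-0.037, -0.706, -0.707]]
wrist_force: [0.4, -0.7, -0.4]
grip_width: 0.001
gripper_force: 0.3
```

View pics/under.png

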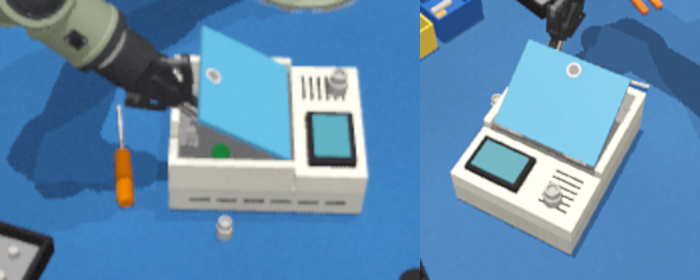

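The finger is under the far half of the edge, 55 mm off the middle, and the hatch has begun to lift. Continuing along the arc.

```bash
python3 -m pendant '{"dr":[[0,0,0],[0,0,0],[0,0,0],[-4.8,-1.5,0],[-9.5,-3.1,0]],"delta_pos":[[-0.003,0.01,0.015],[-0.007,0.022,0.029],[-0.011,0.035,0.041],[-0.016,0.05,0.052],[-0.021,0.065,0.061]],"hand":[0,0,0,0,0]}'
python3 - <<'E'
from station import r
import cv2,numpy as np
a=r.get_image("scene")[0][100:260,220:430];b=r.get_image("side")[0][130:350,210:430]
f=lambda x,w:cv2.resize(x[:,:,::-1],w)
cv2.imwrite("pics/mid.png",np.hstack([f(a,(420,320)),f(b,(320,320))]))
E
```

```text
t: 6.55
tcp_pos: [547.3, 57.2, 222.7]
orientation: [[0.963, 0.203, -0.176], [0.267, -0.796, 0.544], [-0.029, -0.571, -0.82]]
wrist_force: [0.6, 0.3, 0.2]
grip_width: -0.003
gripper_force: 0.2
```

View pics/mid.png

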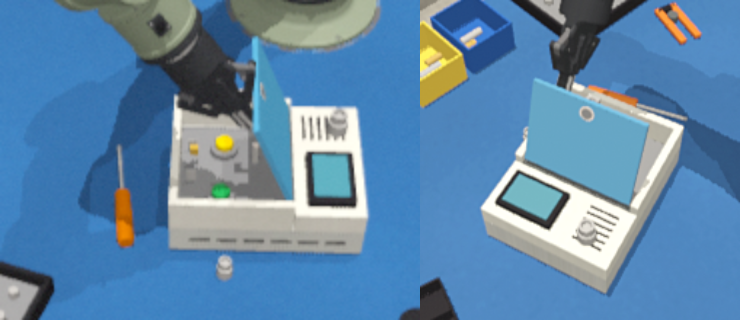

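```bash
python3 -m pendant '{"dr":[[-6.7,-2.2,0],[-14.3,-4.6,0],[-19,-6.2,0],[-23.8,-7.7,0],[-26,-8.4,0]],"delta_pos":[[-0.006,0.017,0.007],[-0.011,0.035,0.012],[-0.016,0.048,0.014],[-0.020,0.062,0.014],[-0.022,0.068,0.014]],"hand":[0,0,0,0,0]}'
python3 -m pendant '{"dr":[[0,0,0],[-1,-0.3,0],[-2.5,-0.8,0],[-2.5,-0.8,0],[-2.5,-0.8,0]],"delta_pos":[[0,0,0],[-0.001,0.004,-0.001],[-0.002,0.008,-0.001],[-0.002,0.008,-0.001],[-0.002,0.008,-0.001]],"hand":[0,0,0,0,0]}'
python3 - <<'E'
from station import r
import cv2,numpy as np
a=r.get_image("scene")[0][80:260,220:430];b=r.get_image("side")[0][130:350,210:430]
f=lambda x,w:cv2.resize(x[:,:,::-1],w)
cv2.imwrite("pics/op.png",np.hstack([f(a,(420,360)),f(b,(360,360))]))
E
```

```text
t: 7.28
tcp_pos: [524.9, 126.0, 236.3]
orientation: [[0.965, 0.257, -0.041], [0.26, -0.957, 0.126], [-0.007, -0.132, -0.991]]
wrist_force: [-0.6, -0.4, -0.0]
grip_width: -0.002
gripper_force: 0.0
t: 7.9
tcp_pos: [523.7, 131.6, 234.6]
orientation: [[0.966, 0.256, -0.028], [0.257, -0.963, 0.084], [-0.006, -0.089, -0.996]]
wrist_force: [1.4, 0.4, -0.3]
grip_width: -0.003
gripper_force: 0.0
```

View pics/op.png

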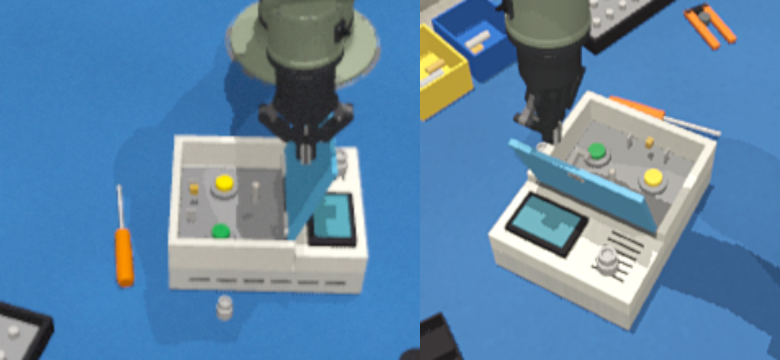

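The hatch is past vertical, leaning open. Green is on the far side and yellow on the near side. I'll back the finger off to above where green should be, then measure.

```bash
python3 -m pendant '{"dr":[[0,0,0],[-2,-0.7,0],[-4.8,-1.6,0],[-4.8,-1.6,0],[-4.8,-1.6,0]],"delta_pos":[[0.005,-0.015,0],[0.015,-0.05,0],[0.05,-0.15,0.02],[0.065,-0.2,0.02],[0.065,-0.2,0.02]],"hand":[0,0,0,0,0]}'
python3 - <<'E'
from station import r
from h import *
ps=[];im2=[]
C=[[],[]]
for n in("scene","side"):
    im,d=r.get_image(n);p=r.camera_params(n);ps.append(p);im2.append(im)
    h,s,v=cv2.split(cv2.cvtColor(im,cv2.COLOR_RGB2HSV))
    roi=np.zeros(h.shape,bool);roi[120:290,270:430]=1
    for k,(lo,hi) in enumerate(((50,85),(22,34))):
        m,c,st=blob(roi&(h>lo)&(h<hi)&(s>120)&(v>60));C[k].append(c)
        print(n,"green yellow".split()[k],c,st,onz(p,c,77).round(1),bd(p,d,c).round(1))
print([tri(ps,c).round(1) for c in C])
xc=np.array([-.308,.951,0]);yc=np.array([-.951,-.308,0])
g=tri(ps,C[0])-[476.3,99.5,0];print("hinge dist",-g@xc,"lat",g@yc)
f=lambda x,w:cv2.resize(x[:,:,::-1],w)
cv2.imwrite("pics/btn.png",np.hstack([f(im2[0][80:260,220:430],(420,360)),f(im2[1][130:350,210:430],(360,360))]))
E
```

```text
t: 8.62
tcp_pos: [588.9, -74.1, 255.1]
orientation: [[0.967, 0.253, 0.0], [0.253, -0.967, -0.003], [-0.001, 0.003, -1.0]]
wrist_force: [-0.1, 1.6, -0.3]
grip_width: -0.001
gripper_force: 0.0
scene green [330.         195.30188679] [326 192   9   7  53] [[560.8  27.1  77. ]] [[557.5  26.   73. ]]
scene yellow [311.39751553 286.37888199] [299 281  33   9 161] [[868.5  80.4  77. ]] [[855.4  75.5  53.5]]
side green [317.87323944 221.92957746] [313 218  10   9  71] [[553.3  27.2  77. ]] [[552.8  27.6  77.9]]
side yellow [352.05494505 238.2967033 ] [347 234  11  10  91] [[458.5   1.6  77. ]] [[459.    1.   75.9]]
[array([556.2,  25.1,  71.7]), array([ 629.1,  -82.5, -273.5])]
hinge dist 95.32992536475763 lat -53.11334351464287
```

View pics/btn.png

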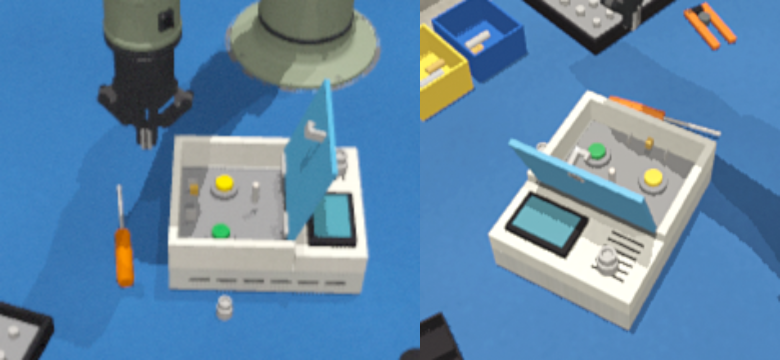

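The hatch stays open by itself, with the hook now visible on it. Both views agree on green: about (555.5, 26), 95 mm from the hinge and 53 mm lateral, within the stated ranges.

```bash
python3 -m pendant '{"dr":[[0,0,0],[0,0,0],[0,0,0],[0,0,0],[0,0,0]],"delta_pos":[[-0.015,0.045,-0.02],[-0.0335,0.1,-0.05],[-0.0335,0.1,-0.105],[-0.0335,0.1,-0.14],[-0.0335,0.1,-0.162]],"hand":[0,0,0,0,0]}'
python3 -m pendant '{"dr":[[0,0,0],[0,0,0],[0,0,0],[0,0,0],[0,0,0]],"delta_pos":[[0,0,-0.003],[0,0,-0.006],[0,0,-0.009],[0,0,-0.012],[0,0,-0.0135]],"hand":[0,0,0,0,0]}'
```

```text
t: 9.35
tcp_pos: [554.5, 30.7, 91.0]
orientation: [[0.966, 0.258, -0.002], [0.258, -0.966, -0.002], [-0.002, 0.001, -1.0]]
wrist_force: [0.7, -0.7, 0.4]
grip_width: 0.001
gripper_force: 0.0
t: 9.98
tcp_pos: [555.7, 31.9, 79.6]
orientation: [[0.966, 0.258, 0.001], [0.258, -0.966, -0.0], [0.001, 0.0, -1.0]]
wrist_force: [2.4, -3.0, 4.1]
grip_width: -0.0
gripper_force: 2.2
```

Contact is made, about 5 mm off centre. I'll press further with small corrections in y.

```bash
python3 -m pendant '{"dr":[[0,0,0],[0,0,0],[0,0,0],[0,0,0],[0,0,0]],"delta_pos":[[0,0,0],[0,0,-0.001],[0,0,-0.002],[0,0,-0.003],[0,0,-0.003]],"hand":[0,0,0,0,0]}'
```

```text
t: 10.6
tcp_pos: [555.7, 32.1, 78.3]
orientation: [[0.966, 0.257, 0.002], [0.257, -0.966, -0.0], [0.002, 0.001, -1.0]]
wrist_force: [-9.8, -3.6, 44.6]
grip_width: -0.003
gripper_force: 22.0
```

The force rose sharply at about 6.5 mm of travel, so the button is at its stop. I'll lift clear and check.

```bash
python3 -m pendant '{"dr":[[0,0,0],[0,0,0],[0,0,0],[0,0,0],[0,0,0]],"delta_pos":[[0,0,0.005],[0,0,0.03],[0,0,0.08],[0,0,0.13],[0.02,-0.05,0.17]],"hand":[0,0,0,0,0]}'
python3 -m pendant '{"dr":[[0,0,0],[0,0,0],[0,0,0],[0,0,0],[0,0,0]],"delta_pos":[[0.01,-0.05,0],[0.02,-0.1,0],[0.02,-0.12,0],[0.02,-0.12,0],[0.02,-0.12,0]],"hand":[0,0,0,0,0]}'
python3 - <<'E'
from station import r
from h import *
I=[]
for n in("scene","side"):
    im,d=r.get_image(n);p=r.camera_params(n);I.append(im)
    h,s,v=cv2.split(cv2.cvtColor(im,cv2.COLOR_RGB2HSV));roi=np.zeros(h.shape,bool);roi[120:290,270:430]=1
    m,c,st=blob(roi&(h>50)&(h<85)&(s>120)&(v>60));print(n,c,st,bd(p,d,c).round(1))
f=lambda x,w:cv2.resize(x[:,:,::-1],w)
cv2.imwrite("pics/end.png",np.hstack([f(I[0][80:260,220:430],(420,360)),f(I[1][130:350,210:430],(360,360))]))
E
```

```text
t: 11.22
tcp_pos: [573.5, -11.3, 245.8]
orientation: [[0.965, 0.264, 0.001], [0.264, -0.965, 0.002], [0.001, -0.002, -1.0]]
wrist_force: [1.5, -0.6, 0.2]
grip_width: 0.003
gripper_force: 0.0
t: 11.85
tcp_pos: [593.7, -132.8, 243.4]
orientation: [[0.966, 0.259, -0.0], [0.259, -0.966, 0.001], [-0.0, -0.001, -1.0]]
wrist_force: [-0.3, 0.5, -0.1]
grip_width: -0.003
gripper_force: 0.0
scene [330.         195.30188679] [326 192   9   7  53] [[561.   27.1  77.3]]
side [317.87323944 221.92957746] [313 218  10   9  71] [[553.5  27.   76.7]]
```

View pics/end.png

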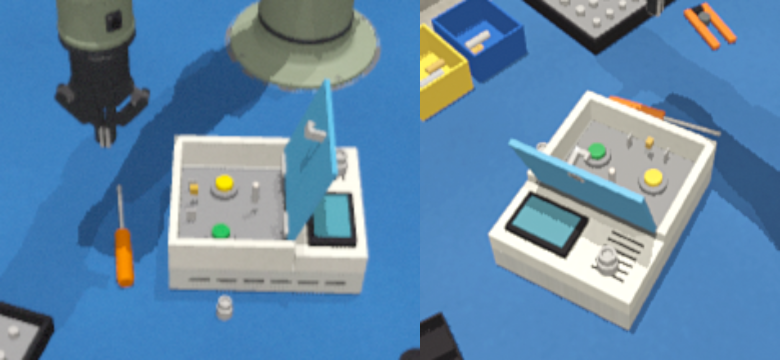

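The hatch is fully open on its own, the green button is back up at 77 mm, and the other things haven't moved. The robot is clear, so I'm handing in.

```bash
python3 -c "from station import r; print(r.close_job())"
```

```text
the job is handed in; nothing more can be done
None
```

The job is handed in: the hatch was unlatched and pushed open, where it stays by itself, and the green button was pressed to its stop and came back up, with the yellow button and everything else left alone (about 12 s used).

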